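Put the torch back in its sprung cradle in the toolbox lid

TASK

Put the torch back into its cradle in the sloping toolbox lid: with the tail held up, tuck its head under the lip, feel for the spring plate and push it back, then swing the tail down inside the tail stop and let the torch settle fully home in both V-grooves, tail against the stop, before letting go. Do not force it: press gently, and leave the tape roll, jar and wrench where they are.

Things in the scene. Friction and masses are not known exactly. Their poses are not given: they have to be found in the camera images.
- torch: Torch (flashlight), dark metal and black, 150 mm long, about 0.25 kg; starts level on the bench, axis 20 mm up, left or right of the lid, head pointing right (-y) and back to the robot. Origin: mid-length on the axis; +x to the tail, -x to the lens. Grip its round 32 mm body, x -33 to 61 mm. Head (x -75 to -33) and shorter tail cap (x 61 to 75): octagons 40 mm across flats, 43 across corners.
- torch_nose (a point): Centre of the torch's lens face (75 mm from its origin, at the head end). Axes as the torch.
- cradle: Grey cradle fixed in the toolbox lid. Origin: on the groove axis, where the torch's origin is when home if the frame is at its middle setting. +x runs 15 degrees up the slope to the tail stop, z square out of the lid, y level; the torch's x must lie along it, head low. In its mm: 90 degree V-grooves, 10 long, at x -12 and 43, tops z -3, y +-24; lid floor z -36.
- lip_nominal (a point): Lip edge (underside, cradle x -58, z 26) at the frame's middle setting. Lip, spring plate and tail stop are one grey frame, locked up to 8 mm either way along cradle x from here; the setting is not measured: see or feel it. Lip 60 wide, 5 thick, end wall x -107, cheeks y +-26, x -113 to -83. The head goes under it, tail raised 15 to 25 degrees over the lid's slope.
- plate (a joint): How far the spring plate is pushed, m: 0 free, 0.014 fully back. Black 40 x 40 mm plate under the lip, faces +x, free face at cradle x -72 mm (plus the frame's unknown setting). 4 N starts it, plus 0.5 N per mm. With the torch home it is pushed 0.003 and holds the tail against the stop; push it 6 to 11 mm for the tail to pass.
- stop_nominal (a point): Tail stop's top inner edge (cradle x 75, z 12 mm) at the frame's middle setting; it shifts with the frame, up to 8 mm either way. Wall 6 mm thick, 52 wide; its inner face bears on the torch's tail face when home.
- lid: Yellow toolbox lid, 300 x 180 mm, fixed inside-up on a batten, 15 degrees sloping down roughly to the robot's right (-y); 20 mm rim; its place and yaw vary. Origin on the bench under its middle, z up, +x towards the high end.
- tape: Roll of grey tape lying flat, 100 mm across, 45 mm high, bystander. Origin at the centre of its underside.
- jar: Closed glass jar standing, 66 mm diameter, 90 mm high, bystander. Origin at the centre of its underside.
- wrench: Steel wrench lying flat, 180 mm long, bystander.
There are look-alikes about, which are no part of the job. Leave any blue look-alike of the torch alone.

How it is judged:
By the outcome, as a careful person would: the job done as asked, in the order asked, and still so for the second after the job is handed in, with the robot touching nothing.
It also fails if it takes over 48 s, if anything falls off the work surface, if the arm or the gripper's body presses on something with over 40 N, if the wrist force passes 120 N, or if a joint passes its speed limit or range.

ROBOT

A 6-joint arm with a two-finger parallel gripper is mounted at the origin on the work surface. World frame = base frame: x ahead of the robot, y to its left, z up, the work surface at z = 0. Lengths are in mm, angles in rad, forces in N, time in s.
With the tool pointing down it reaches from about 350 to 975 mm from the base axis. Payload 7.1 kg.
Tool frame: the origin (TCP) lies on the front face of the gripper's body, between the roots of the fingers; the fingertips stand 80 mm ahead of it and the grasp point (between the pads) lies 61 mm ahead of it (env.tips_ahead is the distance from the TCP to the fingertips, in mm); z points along the fingers, y is the line along which they close (so a half turn about z gives the same grasp; the last joint's range is limited). The gripper opens to 88 mm and grips with 3 to 60 N. Pads are 20 mm wide; open, the fingers measure 115 mm over their backs; the gripper's body (75 mm by 178 mm) begins 61 mm behind the grasp point.
Start: joints at [1.328, 0.423, 1.63, -0, 1.089, -0.019], TCP at [138.679, 609.404, 302.675] pointing down, gripper open.
Joint ranges: [-3, 3], [-0.9, 2.11], [0.09, 2.58], [-1.31, 4.45], [0.11, 2.69], [-2.54, 2.54]. Speed limits (rad/s): [2.39, 2.39, 3.01, 3.14, 3.14, 3.14].

INTERFACE

Orientations are given as a unit quaternion [x, y, z, w].
In Python, from station import env, set_gripper, viewer, workorder gives the robot as it stands. Calls block until the motion is done:
- env.reach(position, orientation): joint-space move of the TCP to a pose.
- env.move_l(position, rot=None, rate=150, f_stop=None): straight line of the TCP; rot=None keeps the orientation; rate is the mean speed in mm/s. With f_stop (N) it stops when the force on the tool has changed by that much, and returns True; else False.
- env.move_joints(angles): joint-space move.
- set_gripper(opening): finger opening in mm; the grip force is fixed at half the most; returns when the fingers have stopped.
- env.hold(seconds).
- env.ik(position, orientation): joint angles nearest the present ones, or None.
- env.read_state(): the state.
- viewer.camera(name): name is "scene" or "top" or "wrist"; returns the picture (400x640x3 uint8, blue, green, red); there is no depth.
- viewer.camera_params(name): a dict with "fx", "fy", "cx", "cy" (pixels), "dist" ([k1, k2, p1, p2, k3] as OpenCV has them; the pictures are not rectified), "pose" (4x4, takes a point from camera to world coordinates); the wrist camera has in their place "tool_from_camera" (4x4, takes a point from camera to tool coordinates, whose origin is the TCP and whose axes are the flange's). Camera axes: x right, y up, looking along -z (the intrinsics and any distortion apply to the point x, -y, -z); pixel columns grow to the right and rows downward; lengths in mm; the calibration is good to about 2 mm. A picture is of the moment at which its call begins: read the wrist's pose just before it. camera_params takes no time and is no camera call.
A pose or a line that the arm cannot do raises env.IKError and nothing moves.
- workorder.sign_off(): hands the job in; it is judged then, once.
The state is a dict: "time_s": time; "qpos": joint angles; "dq": joint speeds; "tau": joint torques, N m; "tool_pos": TCP position; "orientation": TCP orientation; "force": force on the tool from outside, world axes, zero at the start; "wrist_torque": the same for the moment, N m; "width": finger opening in mm; "grip_force": force on a finger pad.
Only numpy, scipy, OpenCV 4.12 (cv2) and the standard library are available. Lean on these libraries where they do the work, as an engineer would, in place of code of your own. Each camera call takes 0.05 s, during which the arm holds its last target. There are 200 camera calls.

## Working session

There is one attempt and no reset: what is moved stays moved. The work goes in short steps, each a Python script; the robot and the scene stay as the last script left them, time stands still between calls to the robot, and variables do not carry over. Pictures are saved under pics/ and viewed, at most 10 in all, crops included, and the job is handed in when it is done.

```bash
ls; mkdir -p pics
python3 - <<'E'
from station import env, viewer
import cv2,numpy as np
for n in ("scene","top"):
    cv2.imwrite(f"pics/{n}0.png",viewer.camera(n))
    p=viewer.camera_params(n); print(n,{k:np.round(v,3).tolist() for k,v in p.items()})
p=viewer.camera_params("wrist"); print({k:np.round(v,3).tolist() for k,v in p.items()})
s=env.read_state(); print(s)
E
```

```text
pics
scene {'fx': 405.725, 'fy': 405.725, 'cx': 318.557, 'cy': 200.696, 'dist': [-0.083, 0.0, 0.0, 0.0, 0.0], 'pose': [[-0.759, -0.411, 0.505, 1097.142], [0.651, -0.488, 0.581, 771.801], [0.007, 0.77, 0.638, 836.174], [0.0, 0.0, 0.0, 1.0]]}
top {'fx': 390.541, 'fy': 390.541, 'cx': 322.183, 'cy': 208.976, 'dist': [0.002, 0.0, 0.0, 0.0, 0.0], 'pose': [[-0.01, 0.988, -0.154, 363.124], [-1.0, -0.009, 0.005, 86.319], [0.003, 0.154, 0.988, 1111.744], [0.0, 0.0, 0.0, 1.0]]}
{'fx': 359.889, 'fy': 359.889, 'cx': 313.085, 'cy': 199.339, 'dist': [-0.006, 0.0, 0.0, 0.0, 0.0], 'tool_from_camera': [[-0.0, 0.963, 0.271, 75.709], [1.0, 0.0, 0.0, 1.275], [0.0, 0.271, -0.963, -81.91], [0.0, 0.0, 0.0, 1.0]]}
{'time_s': 0.1, 'qpos': array([ 1.32802844e+00,  4.23752229e-01,  1.63058572e+00, -8.66498487e-06,
        1.08860325e+00, -1.89650910e-02]), 'dq': array([-4.06483536e-05, -2.48470657e-03, -2.27674993e-03,  7.36593649e-04,
        1.81165139e-03,  1.89001151e-03]), 'tau': array([-3.11621670e-04, -5.45618355e+01, -2.74324411e+01,  6.45218580e-02,
        1.87846483e-02, -8.70757077e-06]), 'tool_pos': array([138.5755492 , 609.05228591, 301.99791516]), 'orientation': array([ 1.11665983e-01,  9.93745568e-01, -6.69009116e-04, -8.41838817e-05]), 'force': array([ 0.12331961,  0.33701742, -0.26565463]), 'wrist_torque': array([0.04629113, 0.00337476, 0.03698435]), 'grip_force': 0.0, 'width': 87.88626420272236}
```

View pics/scene0.png

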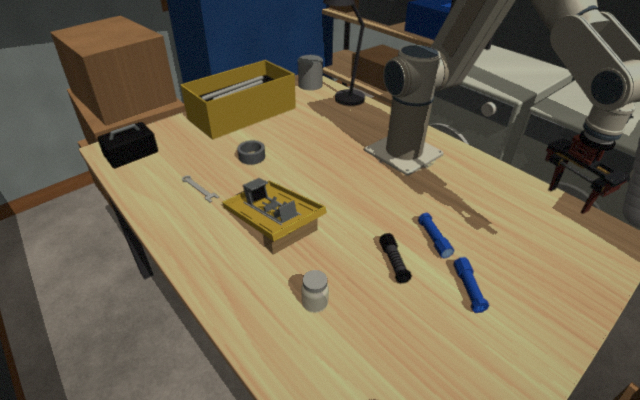

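View pics/top0.png

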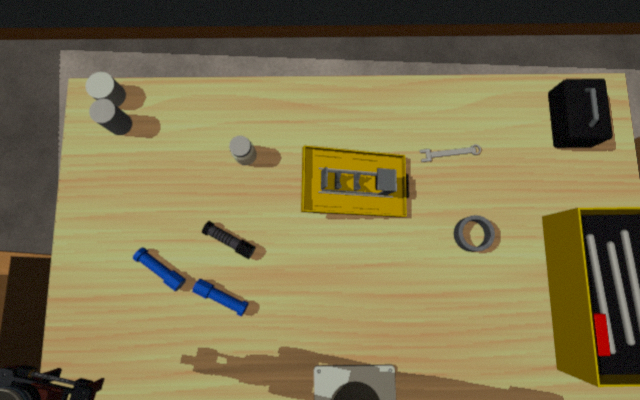

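The top view shows, as torch candidates, the black torch at (228,240), with its thicker head at (247,249), and blue look-alikes at (159,268) and (220,297). I choose the black one. The lid is centred at (355,182), with the lip block at (387,180) and the tail stop at (324,180). The jar is at (241,150), the tape at (474,234) and the wrench at (450,153).

```bash
cat > h.py <<'E'
import numpy as np, cv2
from station import env, set_gripper, viewer, workorder
from scipy.spatial.transform import Rotation as R
def cam(name):
    "picture, params, pose"
    s=env.read_state(); p=viewer.camera_params(name); im=viewer.camera(name)
    if name=="wrist":
        T=np.eye(4); T[:3,:3]=R.from_quat(s["orientation"]).as_matrix(); T[:3,3]=s["tool_pos"]
        p["pose"]=T@np.array(p["tool_from_camera"])
    return im,p
def K(p): return np.array([[p["fx"],0,p["cx"]],[0,p["fy"],p["cy"]],[0,0,1.]])
def ray(p,uv):
    n=cv2.undistortPoints(np.array(uv,float).reshape(-1,1,2),K(p),np.array(p["dist"],float)).reshape(-1,2)
    d=np.c_[n[:,0],-n[:,1],-np.ones(len(n))]
    P=np.array(p["pose"]); d=d@P[:3,:3].T
    return P[:3,3],d/np.linalg.norm(d,axis=1)[:,None]
def onz(p,uv,z):
    o,d=ray(p,uv); return o+d*((z-o[2])/d[:,2])[:,None]
def onplane(p,uv,pt,n):
    o,d=ray(p,uv); return o+d*(((np.asarray(pt)-o)@n)/(d@n))[:,None]
def tri(pa,ua,pb,ub):
    oa,da=ray(pa,ua); ob,db=ray(pb,ub); out=[]
    for a,b in zip(da,db):
        t=np.linalg.lstsq(np.c_[a,-b],ob-oa,rcond=None)[0]
        A,B=oa+t[0]*a,ob+t[1]*b; out.append(np.r_[(A+B)/2,np.linalg.norm(A-B)])
    return np.array(out)
def proj(p,X):
    P=np.array(p["pose"]); c=(np.atleast_2d(X)-P[:3,3])@P[:3,:3]
    c=c*[1,-1,-1]
    return cv2.projectPoints(c.reshape(-1,1,3),np.zeros(3),np.zeros(3),K(p),np.array(p["dist"],float))[0].reshape(-1,2)
E
python3 - <<'E'
from h import *
np.set_printoptions(suppress=True,precision=1)
top,pt=cam("top"); sc,ps=cam("scene")
def quad(im,box):
    x0,y0,x1,y1=box; hsv=cv2.cvtColor(im,cv2.COLOR_BGR2HSV)
    m=cv2.inRange(hsv,(20,170,50),(32,255,255)); k=np.zeros_like(m); k[y0:y1,x0:x1]=m[y0:y1,x0:x1]
    k=cv2.morphologyEx(k,cv2.MORPH_CLOSE,np.ones((3,3)))
    c=max(cv2.findContours(k,0,2)[0],key=cv2.contourArea); h=cv2.convexHull(c)
    return cv2.approxPolyDP(h,4,True).reshape(-1,2)
print("top lid",quad(top,(280,130,430,230)).tolist()); print("scene lid",quad(sc,(215,170,335,250)).tolist())
g=cv2.cvtColor(top,cv2.COLOR_BGR2GRAY); m=np.zeros_like(g); m[215:262,195:265]=(g[215:262,195:265]<60)*255
c=max(cv2.findContours(m,0,2)[0],key=cv2.contourArea); r=cv2.minAreaRect(c); b=cv2.boxPoints(r); print(r,b)
print(onz(pt,b,20))
print("bystanders", onz(pt,[(241,145),(474,234),(450,153)],0))
a=top[130:230,280:430]; cv2.imwrite("pics/c1.png",np.hstack([cv2.resize(a,None,fx=2.6,fy=2.6,interpolation=2),cv2.resize(sc[165:255,210:335],(390,260),interpolation=2)]))
E
```

```text
top lid [[303, 146], [404, 155], [406, 215], [302, 211]]
scene lid [[223, 202], [270, 182], [323, 206], [325, 212], [273, 240]]
((227.99998474121094, 239.5), (55.06330490112305, 13.884350776672363), 28.300758361816406) [[200.5 232.6]
 [207.1 220.3]
 [255.5 246.4]
 [248.9 258.7]]
[[469.8 422.3  20. ]
 [504.2 405.1  20. ]
 [429.6 267.6  20. ]
 [396.  285.3  20. ]]
bystanders [[ 730.1  318.8    0. ]
 [ 460.2 -352.     0. ]
 [ 700.2 -297.8    0. ]]
```

View pics/c1.png

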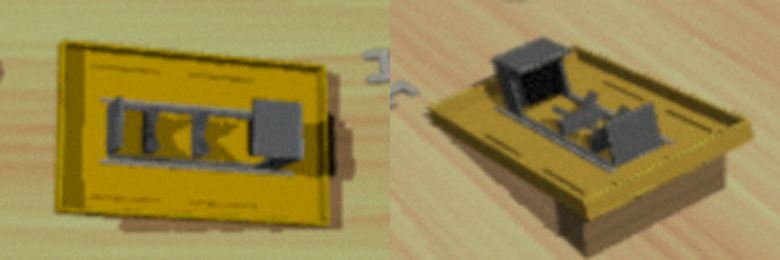

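Run:
```python
from h import *
import pickle
np.set_printoptions(suppress=True,precision=1)
pt=viewer.camera_params("top"); ps=viewer.camera_params("scene")
print(onz(pt,[(355,182)],60))
# corners: high-far, low-far, low-near, high-near  (top) / scene
print(tri(pt,[(303,146),(406,155),(407,216),(302,211)],ps,[(273,240),(223,202),(270,182),(324,207)]))
q=[0,1,0,0]; out=[]
t0=env.read_state()["time_s"]
for pos in ((420,330,300),(540,80,330),(540,-60,300)):
    env.reach(pos,q); env.hold(.2); out.append(cam("wrist")); print(env.read_state()["time_s"],env.read_state()["tool_pos"])
pickle.dump(out,open("views.pkl","wb"))
for i,(im,p) in enumerate(out): cv2.imwrite(f"pics/w{i}.png",im)
```

```text
[[601.6 -10.1  60. ]]
[[ 697.5  132.1   84.7    0.8]
 [ 687.1 -161.3   21.4    4.4]
 [ 509.9 -157.4   15.9    5.1]
 [ 518.1  132.6   98.5    4.9]]
1.925 [419.7 330.6 299.9]
3.2583 [539.7  81.1 329.9]
4.1333 [540.3 -58.7 300.4]
```

View pics/w0.png

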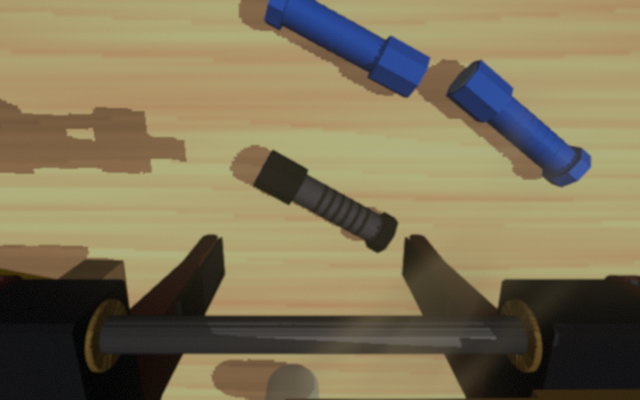

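View pics/w1.png

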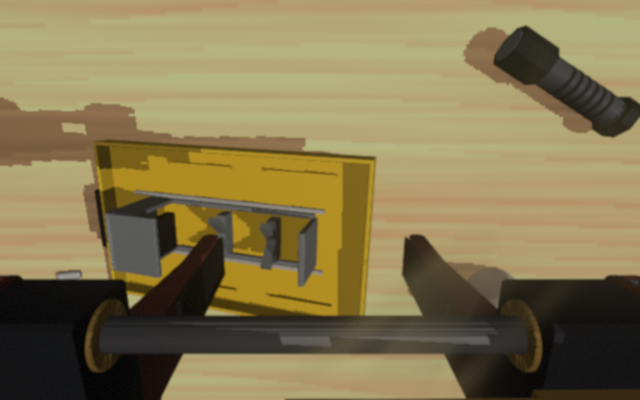

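View pics/w2.png

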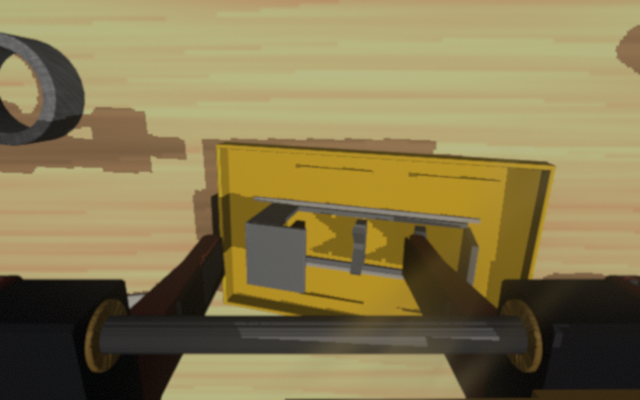

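The wrist views show the black torch with its octagonal head at (280,177) and ribbed body to the tail at (382,233), so it is the right one. The cradle is partly hidden by the fingers in both lid views, so I take two clear views with a wide baseline.

Run:
```python
from h import *
import pickle
np.set_printoptions(suppress=True,precision=1)
V=pickle.load(open("views.pkl","rb")); im,p=V[0]
g=im.max(axis=2); m=np.zeros_like(g); m[140:260,240:405]=(g[140:260,240:405]<95)*255
m=cv2.morphologyEx(m,cv2.MORPH_OPEN,np.ones((3,3))); c=max(cv2.findContours(m,0,2)[0],key=cv2.contourArea)
r=cv2.minAreaRect(c); b=cv2.boxPoints(r); X=onz(p,b,20); print(r,X,X.mean(0),[np.linalg.norm(X[i]-X[i-1]) for i in (1,2)])
# body axis: mid of dark rows across each column
ax=[(u,np.mean(np.nonzero(m[:,u])[0])) for u in range(312,362,4)]; Y=onz(p,ax,20)
vx,vy,_,_=cv2.fitLine(np.float32(Y[:,:2]),2,0,.01,.01).ravel()[[0,1,2,3]]; print("axis",np.degrees(np.arctan2(vy,vx)),Y[[0,-1]])
print("ends guess",onz(p,[(264,170),(391,239)],20))
q=[0,1,0,0]; out=[]
for pos in ((660,-110,300),(660,100,300)):
    env.reach(pos,q); env.hold(.2); out.append(cam("wrist")); print(env.read_state()["time_s"])
pickle.dump(out,open("views2.pkl","wb"))
boxes=[]
C=np.array([[600,-30,70]])
tiles=[]
for im,p in out:
    u,v=proj(p,C)[0]; x0=int(np.clip(u-155,0,330)); y0=int(np.clip(v-75,0,250)); print(x0,y0)
    tiles.append(cv2.resize(im[y0:y0+150,x0:x0+310],None,fx=2,fy=2,interpolation=cv2.INTER_CUBIC))
cv2.imwrite("pics/c2.png",np.vstack(tiles))
```

```text
((326.3726501464844, 202.9292755126953), (148.6067352294922, 40.891136169433594), 29.05460548400879) [[430.5 268.6  20. ]
 [393.5 290.2  20. ]
 [470.1 426.   20. ]
 [511.4 407.   20. ]] [451.4 347.9  20. ] [np.float64(42.79940514625567), np.float64(155.85329789999315)]
axis 60.54407 [[440.9 331.1  20. ]
 [469.4 382.1  20. ]]
ends guess [[415.  282.1  20. ]
 [490.4 416.3  20. ]]
4.9667
6.0667
249 43
4 42
```

View pics/c2.png

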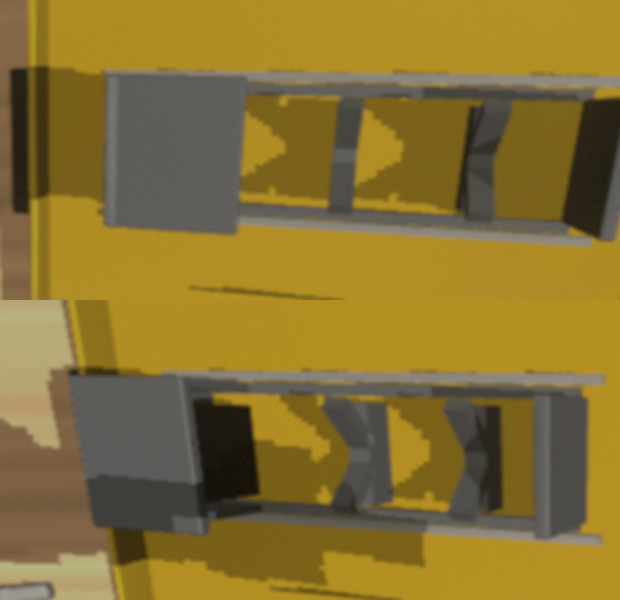

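Both crops (upper tile from low y, lower tile from high y) show:
- **Lip:** the top plate has its front edge at tile (247,78)–(237,235) in A and (183,375)–(208,533) in B.
- **V-grooves:** they lie at tile x≈350 and 490 in A, and 335 and 457 in B.
- **Tail stop:** its inner top edge is at (535,395)–(537,538) in B.

I triangulate these and compare them with the given sizes.

Run:
```python
from h import *
import pickle
from scipy.optimize import least_squares
np.set_printoptions(suppress=True,precision=1)
(ia,pa),(ib,pb)=pickle.load(open("views2.pkl","rb"))
f=lambda t,x0,y0:[((x+.5)/2-.5+x0,(y+.5)/2-.5+y0) for x,y in t]
A=f([(247,78),(237,235),(107,72),(105,228),(351,97),(342,211),(497,100),(481,218),(620,98),(602,239)],249,43)
B=f([(x,y-300) for x,y in [(183,375),(208,533),(69,375),(95,526),(334,398),(341,511),(457,400),(464,516),(535,395),(537,538)]],4,42)
X=tri(pa,A,pb,B); print(X)
# cradle coords (s moves the frame points); y+ : cradle z x x ; x up the slope (+y world) -> cradle +y is world -x
mod=np.array([[-58,30,31],[-58,-30,31],[-107,30,31],[-107,-30,31],[-12,24,-3],[-12,-24,-3],[43,24,-3],[43,-24,-3],[75,26,12],[75,-26,12]],float)
fr=np.array([1,1,1,1,0,0,0,0,1,1.])
def M(yaw): return R.from_euler("ZY",[yaw,-np.radians(15)]).as_matrix()
def model(q): return (mod+np.outer(fr,[q[4],0,0]))@M(q[3]).T+q[:3]
def res(q): 
    Y=model(q); return np.r_[(proj(pa,Y)-A).ravel(),(proj(pb,Y)-B).ravel()]
o=least_squares(res,[600,-20,70,1.5,0],loss="soft_l1"); q=o.x
print(q,np.degrees(q[3])); print(res(q).reshape(2,-1,2).round(1).tolist()); print((X[:,:3]-q[:3])@M(q[3]))
np.save("cradle.npy",q)
```

```text
[[ 571.2  -63.4   98.6    1. ]
 [ 631.1  -64.4   96.6    0.8]
 [ 569.4 -116.3   84.9    0.9]
 [ 629.9 -117.6   85.4    1. ]
 [ 578.4  -16.7   74.6    0.6]
 [ 624.5  -17.5   77.6    0.2]
 [ 579.7   36.7   88.4    0.6]
 [ 625.6   36.6   88.1    0.4]
 [ 578.8   69.8  111.5    0.2]
 [ 629.7   69.4  116.1    0.2]]
[602.3  -6.1  81.6   1.5   5.8] 88.62880991963387
[[[-0.6, -1.2], [-0.7, -0.4], [6.6, 1.0], [6.1, -0.8], [0.8, -0.1], [-0.8, 1.6], [1.1, -0.1], [-0.5, 2.1], [2.2, -1.3], [-3.2, 0.2]], [[-0.1, 0.2], [-2.0, 0.5], [6.1, -0.2], [6.0, 0.4], [-0.2, -1.0], [1.1, 1.4], [-0.3, -0.9], [-1.5, 2.7], [-0.9, -1.0], [-1.2, -0.0]]]
[[ -51.6   29.7   31.4]
 [ -51.8  -30.2   29.4]
 [-106.3   30.2   31.9]
 [-106.   -30.3   32.3]
 [ -12.6   23.6   -3.9]
 [ -11.6  -22.5   -1.1]
 [  42.5   23.6   -4.4]
 [  43.5  -22.3   -4.9]
 [  80.5   25.3    9.4]
 [  82.4  -25.6   13.6]]
```

The fit agrees with the given sizes: the groove spacing is 55, the lip is 60 wide, and the lip's back wall sits at the expected -113 outer face. The frame setting comes out at about +6 mm. Next I refit with -113, check IK for the whole plan, then grasp and lift.

```bash
cat > plan.py <<'E'
from h import *
GX,GZ=15.,4.                     # grasp point in the torch frame, mm
q=np.load("cradle.npy"); O=q[:3]; S=q[4]
MC=R.from_euler("ZY",[q[3],-np.radians(15)]).as_matrix()
def tcp(Ot,Rt,sg):
    "tool pose for a torch pose (origin, rotation); sg=+1: tool x along torch x"
    Rg=Rt@np.array([[sg,0,0],[0,-sg,0],[0,0,-1.]])
    return Ot+Rt@[GX,0,GZ+61],R.from_matrix(Rg).as_quat()
def incradle(xn,zn,th,sg,y=0):
    "nose at cradle (xn+S, y, zn), tail raised th degrees over the slope"
    Rt=MC@R.from_euler("y",-th,degrees=True).as_matrix()
    return tcp(O+MC@[xn+S,y,zn]+Rt@[75,0,0],Rt,sg)
def nose(sg,st=None):
    "nose position in cradle coordinates less S, and tilt, from the tool pose"
    st=st or env.read_state(); Rt=R.from_quat(st["orientation"]).as_matrix()@np.array([[sg,0,0],[0,-sg,0],[0,0,-1.]])
    n=st["tool_pos"]-Rt@[GX+75,0,GZ+61]; c=MC.T@(n-O)-[S,0,0]; u=MC.T@Rt[:,0]
    return c,np.degrees(np.arctan2(u[2],u[0])),MC.T@st["force"]
E
python3 - <<'E'
from h import *
import pickle
from scipy.optimize import least_squares
np.set_printoptions(suppress=True,precision=2)
(ia,pa),(ib,pb)=pickle.load(open("views2.pkl","rb"))
f=lambda t,x0,y0:[((x+.5)/2-.5+x0,(y+.5)/2-.5+y0) for x,y in t]
A=f([(247,78),(237,235),(107,72),(105,228),(351,97),(342,211),(497,100),(481,218),(620,98),(602,239)],249,43)
B=f([(x,y-300) for x,y in [(183,375),(208,533),(69,375),(95,526),(334,398),(341,511),(457,400),(464,516),(535,395),(537,538)]],4,42)
mod=np.array([[-58,30,31],[-58,-30,31],[-113,30,31],[-113,-30,31],[-12,24,-3],[-12,-24,-3],[43,24,-3],[43,-24,-3],[75,26,12],[75,-26,12]],float)
fr=np.array([1,1,1,1,0,0,0,0,1,1.])
M=lambda w:R.from_euler("ZY",[w,-np.radians(15)]).as_matrix()
def res(q):
    Y=(mod+np.outer(fr,[q[4],0,0]))@M(q[3]).T+q[:3]; return np.r_[(proj(pa,Y)-A).ravel(),(proj(pb,Y)-B).ravel()]
o=least_squares(res,[600,-6,80,1.55,5],loss="soft_l1"); q=o.x; print(q,np.abs(res(q)).max(),np.sqrt(np.mean(res(q)**2)))
np.save("cradle.npy",q)
rail=tri(pa,f([(590,241)],249,43),pb,f([(601,240)],4,42))[0]; print("rail end in cradle",M(q[3]).T@(rail[:3]-q[:3]))
from plan import *
To=np.array([452,348.5,20]); Rt=R.from_euler("z",60.65,degrees=True).as_matrix()
for sg in (1,-1):
    P=[tcp(To,Rt,sg),tcp(To+[0,0,120],Rt,sg),incradle(-25,60,18,sg),incradle(-65.8,-3,18,sg),incradle(-76.8,-4.5,18,sg),incradle(-80,-2,9,sg),incradle(-75,0,0,sg)]
    print(sg,[None if (k:=env.ik(*p)) is None else np.round(k,2).tolist() for p in P]); print(P[-1][0])
E
```

```text
[602.3   -6.09  81.48   1.55   6.36] 2.8577253945047687 1.1083172911428645
rail end in cradle [ 93.76 -33.18 -32.6 ]
1 [[0.65, 0.68, 1.81, -0.0, 0.64, 1.16], [0.65, 0.49, 1.79, -0.0, 0.86, 1.16], [-0.22, 0.53, 1.72, 0.64, 1.11, -0.56], [-0.26, 0.64, 1.74, 0.67, 1.03, -0.67], [-0.28, 0.65, 1.73, 0.66, 1.03, -0.68], [-0.21, 0.63, 1.75, 0.53, 0.92, -0.54], [-0.12, 0.61, 1.76, 0.36, 0.83, -0.35]]
[602.39  -2.28 149.79]
-1 [[0.65, 0.68, 1.81, -0.0, 0.64, -1.98], [0.65, 0.49, 1.79, -0.0, 0.86, -1.98], None, [-0.26, 0.64, 1.74, 0.67, 1.03, 2.47], [-0.28, 0.65, 1.73, 0.66, 1.03, 2.46], None, None]
[602.39  -2.28 149.79]
```

Rails lie low on the floor (z -32), so fingers clear. sg=+1 is reachable everywhere. Grasp and lift.

Run:
```python
from plan import *
np.set_printoptions(suppress=True,precision=2)
To=np.array([452,348.5,20]); Rt=R.from_euler("z",60.65,degrees=True).as_matrix()
a=tcp(To+[0,0,110],Rt,1); g=tcp(To,Rt,1)
env.reach(*a); print("f",env.move_l(g[0],rate=120,f_stop=12))
set_gripper(20); s=env.read_state(); print(s["width"],s["grip_force"],s["force"],s["tool_pos"]-g[0])
env.move_l(a[0]+[0,0,60],rate=200); env.hold(.1)
s=env.read_state(); print(s["time_s"],s["width"],s["force"])
env.reach(*incradle(-25,60,18,1)); env.hold(.2)
s=env.read_state(); print(s["time_s"],s["width"],s["force"],nose(1))
im,p=cam("wrist"); sc,_=cam("scene"); cv2.imwrite("pics/w3.png",im); cv2.imwrite("pics/s3.png",sc)
cv2.imwrite("pics/c3.png",np.hstack([cv2.resize(im,(480,300)),cv2.resize(sc[130:260,190:328],(318,300),interpolation=2)]))
```

```text
f False
31.34764574015133 30.000046491622925 [0.32 0.75 0.25] [ 0.09 -0.04 -0.01]
11.3583 31.29957029045212 [-0.02  0.06 -3.11]
13.075 31.370887345247837 [ 0.87  0.76 -2.85] (array([-23.99,   0.01,  59.78]), np.float64(17.99285072477696), array([ 0.02, -0.86, -2.95]))
```

View pics/c3.png

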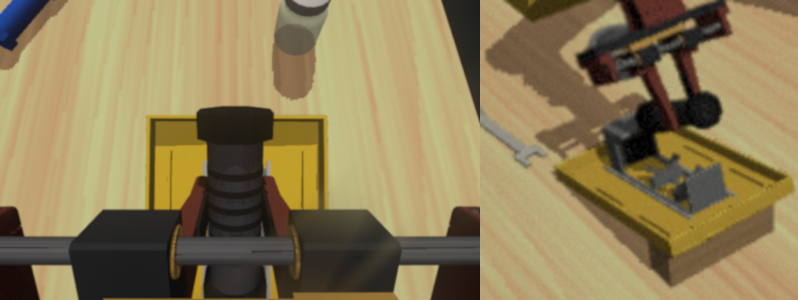

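The torch is held centred and tail-up over the cradle, with its head toward the lip. In the wrist half of the crop the tail cap is at (235,125), and the stop and lip are clear. Next I tuck the head under the lip along the torch axis and feel for the plate.

Run:
```python
from plan import *
np.set_printoptions(suppress=True,precision=2)
print("tail top edge expected px",proj(*(lambda p:(p,(lambda s:s["tool_pos"]+R.from_quat(s["orientation"]).as_matrix()@[75-GX,0,61+GZ-20])(env.read_state())))(cam("wrist")[1])))
u=lambda d:(-65.8+d*.951,-3+d*.309)
r=env.move_l(*incradle(*u(35),18,1),rate=100,f_stop=8); print(r,nose(1))
if not r:
    r=env.move_l(*incradle(*u(13),18,1),rate=60,f_stop=5); print(r,nose(1))
if not r:
    env.hold(.2); print(nose(1))
    r=env.move_l(*incradle(*u(-9),18,1),rate=14,f_stop=3); print(r,nose(1))
    env.hold(.2); print(nose(1))
print(env.read_state()["time_s"])
```

```text
tail top edge expected px [[316.17 144.65]]
False (array([-32.57,   0.2 ,   7.43]), np.float64(18.013714434386582), array([-0.51,  0.08, -2.22]))
False (array([-53.84,   0.15,   0.95]), np.float64(18.013418191912304), array([ 0.08, -0.41, -2.75]))
(array([-53.28,  -0.06,   1.13]), np.float64(17.999774237945374), array([-0.68, -0.28, -2.51]))
True (array([-63.49,   0.38,  -2.98]), np.float64(18.085205844459484), array([ 2.82, -1.38, -1.33]))
(array([-63.36,   0.53,  -3.28]), np.float64(18.055652684090234), array([ 4.44, -2.06, -1.18]))
15.7
```

Contact is felt at -63.4 mm, about 2.4 mm earlier than predicted and within measuring error. The force is along +x of about 4 N with no downward part, so this is the plate and not the lip. I now push it back about 10.5 mm and check force against travel.

Run:
```python
from plan import *
np.set_printoptions(suppress=True,precision=2)
for p in (3,7,10.5):
    r=env.move_l(*incradle(-63.4-p,-3-1.5*p/10.5,18,1),rate=25,f_stop=8); env.hold(.15); print(r,*nose(1))
    if r: break
print(env.read_state()["time_s"],env.read_state()["wrist_torque"])
a,_=cam("wrist"); b,_=cam("scene")
cv2.imwrite("pics/c4.png",np.hstack([cv2.resize(a,(480,300)),cv2.resize(b[150:250,200:306],(318,300),interpolation=2)]))
```

```text
False [-66.14   0.21  -3.54] 18.020788760341542 [ 5.24 -0.81 -1.57]
False [-69.84   0.16  -4.02] 18.053277555067893 [ 6.38  0.53 -0.51]
False [-73.     0.18  -4.44] 18.087044264870748 [ 7.56 -0.38  0.08]
17.0083 [ 0.82 -0.09 -0.05]
```

The plate yields as specified: force rises from 5.2 to 7.6 N over 7 mm, and it is about 9.6 mm back. Now I swing the tail down in small steps, keeping the plate back and watching the force.

Run:
```python
from plan import *
np.set_printoptions(suppress=True,precision=2)
for th in (18,15,12,9,6,3):
    r=env.move_l(*incradle(-69.6-11.4+20*np.sin(np.radians(th)),-th/4+.3,th,1),rate=30,f_stop=5); print(r,*nose(1),env.read_state()["wrist_torque"])
    if r: break
    env.hold(.05)
env.hold(.1); print(*nose(1),env.read_state()["time_s"])
a,_=cam("wrist"); b,_=cam("scene")
cv2.imwrite("pics/c5.png",np.hstack([cv2.resize(a,(480,300)),cv2.resize(b[150:250,200:306],(318,300),interpolation=2)]))
```

```text
False [-73.85   0.2   -4.19] 18.0943222777461 [ 9.16 -0.46  0.24] [ 0.86 -0.12 -0.04]
False [-74.46   0.24  -3.59] 15.078302303197656 [ 8.3  -0.44 -0.93] [ 0.99 -0.05 -0.01]
False [-75.43   0.3   -3.03] 12.078877838366848 [ 8.04 -0.95 -2.71] [ 1.03 -0.17 -0.03]
False [-76.47   0.36  -2.49] 9.077973055448844 [ 7.81 -2.32 -2.79] [ 1.2  -0.18  0.02]
False [-77.8    0.08  -1.72] 6.053762782698829 [ 8.53 -2.92 -4.51] [ 1.24 -0.38 -0.04]
True [-77.88  -0.84  -0.87] 3.5159001613319454 [ 4.55 -2.36 -1.43] [ 0.58 -0.42 -0.16]
[-77.96  -0.85  -0.98] 3.6087312406661707 [ 5.51 -2.47 -1.41] 19.1167
```

View pics/c5.png

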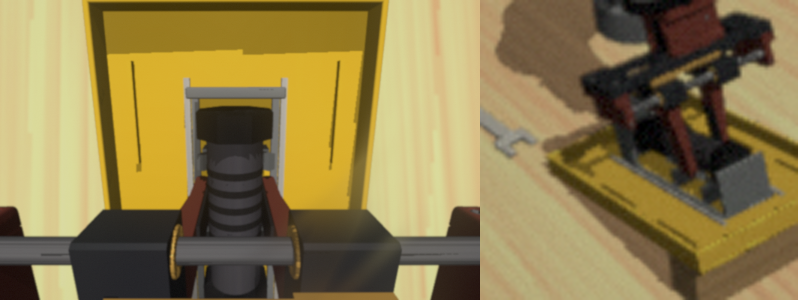

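Run:
```python
from plan import *
np.set_printoptions(suppress=True,precision=2)
im,p=cam("wrist"); g=cv2.cvtColor(im,cv2.COLOR_BGR2GRAY)
row=g[100:165,300:330].mean(1); d=np.diff(row); k=np.argsort(-abs(d))[:8]; print([(int(i)+100,round(float(d[i]),1)) for i in sorted(k)])
rows=[116,129.5,144]
for z in (12,): 
    X=onplane(p,[(314,r) for r in rows[:2]],O+MC@[0,0,z],MC[:,2]); print("stop outer/inner cradle",(X-O)@MC)
st=env.read_state(); Rt=R.from_quat(st["orientation"]).as_matrix()@np.diag([1,-1,-1.]); print("torch axes in cradle",MC.T@Rt)
Q=st["tool_pos"]-Rt@[GX,0,GZ+61]; X=onplane(p,[(314,144)],Q+Rt@[0,0,20],Rt[:,2]); print("tail edge: torch",(X-Q)@Rt,"cradle",(X-O)@MC, nose(1)[2])
```

```text
[(114, -11.7), (115, -23.1), (116, -12.3), (129, -14.7), (131, 19.8), (139, -14.5), (140, -33.9), (141, -31.9)]
stop outer/inner cradle [[86.84 -0.46 12.  ]
 [81.68 -0.45 12.  ]]
torch axes in cradle [[ 1.    0.   -0.06]
 [-0.    1.    0.  ]
 [ 0.06 -0.    1.  ]]
tail edge: torch [[75.23  0.75 20.  ]] cradle [[77.04 -0.39 28.46]] [ 6.92 -2.01 -1.43]
```

The tail is inside the stop: the stop's inner face is at cradle 81.5, confirming S≈6.4, and the tail edge is just short of it. I level the torch without moving further back, then ease down into the grooves.

Run:
```python
from plan import *
np.set_printoptions(suppress=True,precision=2)
y=-.6
for th,zn in ((1.5,1.0),(0,2.0)):
    r=env.move_l(*incradle(-78.2,zn,th,1,y),rate=20,f_stop=6); env.hold(.1); print("level",r,*nose(1),env.read_state()["wrist_torque"])
    if r: break
else:
    r=env.move_l(*incradle(-77.8,-3,0,1,y),rate=12,f_stop=4); print("down",r,*nose(1)); env.hold(.1); print(*nose(1),env.read_state()["wrist_torque"])
print(env.read_state()["time_s"])
```

```text
level False [-77.66  -1.16   1.02] 1.5317203102572816 [ 6.36 -2.11 -2.01] [ 0.96 -0.35 -0.08]
level True [-77.38  -1.21   2.36] -0.04050065522455692 [0.12 0.51 5.33] [-0.13  0.11 -0.07]
19.9833
```

Run:
```python
from plan import *
np.set_printoptions(suppress=True,precision=2)
def meas(im):
    g=cv2.GaussianBlur(cv2.cvtColor(im,cv2.COLOR_BGR2GRAY),(3,3),0).astype(float); out=[]
    d=np.diff(g[132:160,300:330].mean(1)); out.append(132+int(np.argmin(d)))
    for r in (155,162,170,200,206):
        e=np.diff(g[r]); out.append((r,240+int(np.argmin(e[240:300])),330+int(np.argmax(e[330:390]))))
    return out
print("after grasp",meas(cv2.imread("pics/w3.png")))
im,p=cam("wrist"); cv2.imwrite("pics/w6.png",im); print("now",meas(im))
st=env.read_state(); print(*nose(1),st["width"],st["wrist_torque"],st["grip_force"])
```

```text
after grasp [141, (155, 261, 364), (162, 261, 363), (170, 262, 363), (200, 275, 350), (206, 275, 350)]
now [140, (155, 250, 363), (162, 251, 363), (170, 251, 363), (200, 253, 372), (206, 253, 372)]
[-77.38  -1.2    2.36] -0.03852968950952034 [-0.97  0.1   4.75] 31.30679160296254 [-0.16  0.05 -0.09] 29.98769223690033
```

There is no slip in the grip: tail edge row 141 → 140, and the cap's right edge column 364 → 363. So the grooves are simply about 2 mm higher than the camera estimate. I lift slightly to unload, then feel +x for the tail stop.

Run:
```python
from plan import *
np.set_printoptions(suppress=True,precision=2)
y=-1.2
env.move_l(*incradle(-77.6,3.6,0,1,y),rate=20,f_stop=10); env.hold(.15); print("lift",*nose(1),env.read_state()["wrist_torque"])
for x in (-76.5,-75,-73.5,-72,-70.5,-69):
    r=env.move_l(*incradle(x,3.6,0,1,y),rate=12,f_stop=4.5); env.hold(.1); print(r,*nose(1))
    if r or nose(1)[2][0]<-1: break
print(env.read_state()["time_s"])
```

```text
lift [-76.24  -0.87   2.63] 0.1622557657799326 [ 5.34 -1.7  -2.35] [ 0.85 -0.32 -0.02]
False [-75.66  -0.92   2.81] 0.08072718313355816 [ 6.26 -1.7  -3.54]
False [-74.21  -0.94   2.8 ] 0.07653198149022969 [ 6.31 -2.32 -4.92]
False [-72.83  -0.98   2.84] 0.06595248890937087 [ 5.38 -3.05 -4.11]
True [-72.15  -0.99   2.79] -0.007815907509512452 [-1.05 -0.29  3.45]
21.8
```

Run:
```python
from plan import *
np.set_printoptions(suppress=True,precision=2)
def look(tag):
    im,p=cam("wrist"); g=cv2.cvtColor(im,cv2.COLOR_BGR2GRAY).astype(float)
    row=g[95:165,300:330].mean(1); d=np.diff(row); k=[i for i in np.argsort(-abs(d))[:9]]
    print(tag,[(int(i)+95,round(float(d[i]),0)) for i in sorted(k)],*nose(1),env.read_state()["wrist_torque"]); return im
cv2.imwrite("pics/w7.png",look("now"))
y=-1.2
c=nose(1)[0]; print("up",env.move_l(*incradle(c[0]-1.0-.8,c[2]+2.2,0,1,y),rate=15)); env.hold(.15); look("up")
print(env.read_state()["time_s"])
```

```text
now [(124, -27.0), (125, -30.0), (126, -12.0), (133, 13.0), (134, 16.0), (147, -12.0), (148, -23.0), (149, -25.0), (150, -12.0)] [-72.14  -1.02   2.79] -0.008347641101887723 [-2.02 -0.17  3.87] [-0.29  0.09  0.07]
up False
up [(122, -22.0), (123, -33.0), (124, -19.0), (131, 15.0), (132, 10.0), (144, -8.0), (145, -19.0), (146, -25.0), (147, -21.0)] [-72.9   -0.48   3.83] 0.0978691146123224 [ 4.89 -2.66 -5.13] [ 0.88 -0.29  0.05]
22.4167
```

Run:
```python
from plan import *
np.set_printoptions(suppress=True,precision=2)
im,p=cam("wrist"); g=cv2.cvtColor(im,cv2.COLOR_BGR2GRAY)
print(g[112:160,300:330].mean(1).astype(int).tolist())
for z in (12,14): print("stop",z,((onplane(p,[(314,123.5),(314,132)],O+MC@[0,0,z],MC[:,2])-O)@MC)[:,0])
st=env.read_state(); Rt=R.from_quat(st["orientation"]).as_matrix()@np.diag([1,-1,-1.]); Q=st["tool_pos"]-Rt@[GX,0,GZ+61]
for z in (20,17): print("tail if top at",z,((onplane(p,[(314,146)],Q+Rt@[0,0,z],Rt[:,2])-Q)@Rt),((onplane(p,[(314,146)],Q+Rt@[0,0,z],Rt[:,2])-O)@MC))
w=[cv2.imread(f"pics/{n}.png")[100:240,215:415] for n in ("w3","w6","w7")]+[im[100:240,215:415]]
cv2.imwrite("pics/c8.png",np.vstack([np.hstack([cv2.resize(a,None,fx=2,fy=2,interpolation=2) for a in w[i:i+2]]) for i in (0,2)]))
```

```text
[175, 175, 175, 175, 175, 175, 175, 175, 175, 174, 167, 145, 112, 93, 92, 92, 92, 92, 93, 101, 116, 126, 126, 123, 121, 120, 119, 117, 116, 115, 114, 114, 112, 104, 86, 61, 40, 32, 34, 35, 35, 34, 34, 35, 36, 37, 36, 36]
stop 12 [89.91 86.74]
stop 14 [90.05 86.92]
tail if top at 20 [[74.58  0.74 20.  ]] [[82.98  0.17 24.11]]
tail if top at 17 [[74.2   0.74 17.  ]] [[82.6   0.17 21.11]]
```

View pics/c8.png

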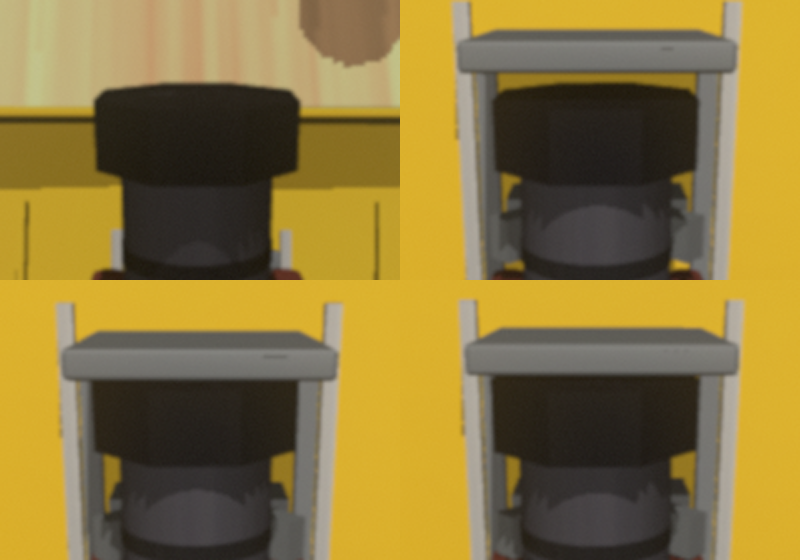

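The last picture shows four close views (after grasp, levelled, at the stop, now). The tail sits inside the stop: the stop's top face runs intact over tile rows 345–375, with the black tail face directly against its edge. The groove arms are symmetric about the body at x≈515 and 685. Next I ease down into the grooves in small felt steps.

Run:
```python
from plan import *
np.set_printoptions(suppress=True,precision=2)
x=-73.5
for z in np.arange(4.2,-1,-.5):
    r=env.move_l(*incradle(x,z,0,1,-1.0),rate=15,f_stop=8); env.hold(.1); n=nose(1); print(round(z,1),r,*n,env.read_state()["wrist_torque"])
    if r or n[2][2]>6: break
print(env.read_state()["time_s"])
```

```text
4.2 False [-72.55  -0.52   3.21] 0.08698873342733884 [ 5.53 -2.77 -3.98] [ 0.83 -0.36  0.09]
3.7 False [-72.49  -0.77   2.96] 0.08693417245782988 [ 5.11 -2.03 -2.16] [ 0.68 -0.35 -0.07]
3.2 False [-72.51  -0.93   2.7 ] 0.0885230948013916 [ 4.44 -2.59 -0.74] [ 0.75 -0.31 -0.04]
2.7 False [-72.57  -1.12   2.5 ] 0.08287459726233515 [ 6.76 -1.72  0.6 ] [ 0.93 -0.21 -0.2 ]
2.2 False [-72.6   -1.24   2.27] 0.08225857254181913 [ 5.14 -1.02  1.99] [ 0.88 -0.09 -0.15]
1.7 False [-72.6   -1.34   2.14] 0.08168332074723585 [ 6.24 -0.44  5.75] [ 0.86  0.07 -0.24]
1.2 False [-72.58  -1.39   2.08] 0.08401856851456885 [6.39 0.79 8.74] [ 0.9   0.34 -0.15]
24.9167
```

Seated in the V: it bottoms at z≈2.08 with stiff force and y self-centred. The plate load (6 N) is still on the gripper, so I slide up to the tail stop until that load transfers, then press gently once more.

Run:
```python
from plan import *
np.set_printoptions(suppress=True,precision=2)
z=1.7
for x in np.arange(-73.2,-69.5,.4):
    env.move_l(*incradle(x,z,0,1,-1.4),rate=12,f_stop=9); env.hold(.12); n=nose(1); print(round(x,1),*n)
    if n[2][0]<-1: break
for z in (1.3,.9):
    env.move_l(*incradle(x,z,0,1,-1.4),rate=12,f_stop=9); env.hold(.15); n=nose(1); print("press",*n,env.read_state()["wrist_torque"])
    if n[2][2]>9: break
print(env.read_state()["time_s"])
im,p=cam("wrist"); cv2.imwrite("pics/w9.png",im); g=cv2.cvtColor(im,cv2.COLOR_BGR2GRAY)
print(g[112:165,300:330].mean(1).astype(int).tolist())
```

```text
-73.2 [-72.56  -1.34   2.12] 0.06653596447984085 [3.95 1.39 7.05]
-72.8 [-72.52  -1.4    2.21] 0.03675095148567362 [2.29 0.22 6.37]
-72.4 [-72.49  -1.41   2.25] 0.0071147469591701686 [1.68 0.92 7.05]
-72.0 [-72.45  -1.41   2.26] -0.021695667647754113 [-1.08  0.23  6.62]
press [-72.42  -1.42   2.25] -0.020999286149478498 [-0.34  2.81  9.73] [-0.22  0.54 -0.1 ]
26.7833
[175, 175, 175, 175, 175, 175, 175, 175, 175, 175, 175, 172, 156, 120, 95, 92, 92, 92, 92, 92, 93, 104, 120, 127, 126, 123, 121, 120, 118, 117, 116, 115, 114, 113, 112, 104, 85, 61, 42, 34, 34, 34, 35, 36, 37, 37, 36, 36, 36, 36, 36, 35, 36]
```

Run:
```python
from plan import *
np.set_printoptions(suppress=True,precision=2)
for x,z in ((-72,2.6),(-71.6,2.6),(-71.2,2.6),(-70.8,2.6),(-71.4,1.5)):
    env.move_l(*incradle(x,z,0,1,-1.4),rate=12,f_stop=9); env.hold(.15); n=nose(1); print(x,z,*n)
    if n[2][0]<-6: break
print(env.read_state()["time_s"])
```

```text
-72 2.6 [-72.06  -1.01   2.58] 0.0353211656315405 [-0.81 -0.6   2.37]
-71.6 2.6 [-72.04  -1.16   2.64] -0.02700652382981503 [-4.32  2.46  4.41]
-71.2 2.6 [-71.99  -1.16   2.71] -0.05666135598346349 [-6.1   1.15  4.73]
27.9917
```

The tail stop is felt hard at -72.0 under light load. I press down into the grooves while keeping the tail there.

Run:
```python
from plan import *
np.set_printoptions(suppress=True,precision=2)
for x,z in ((-71.5,1.9),(-71.5,1.4),(-71.5,.9)):
    env.move_l(*incradle(x,z,0,1,-1.4),rate=12,f_stop=9); env.hold(.15); n=nose(1); print(x,z,*n,env.read_state()["wrist_torque"])
    if n[2][2]>9: break
print(env.read_state()["time_s"])
```

```text
-71.5 1.9 [-71.95  -1.37   2.31] -0.02645050179937942 [-3.24  1.79  6.69] [-0.79  0.51 -0.18]
-71.5 1.4 [-71.94  -1.44   2.27] -0.025204350443057983 [-4.07  2.97 12.18] [-0.89  0.74 -0.09]
28.7917
```

Firmly seated: z 2.27 is stiff and the tail is loaded on the stop. I ease the load, open, and check numerically before retreating.

Run:
```python
from plan import *
np.set_printoptions(suppress=True,precision=2)
env.move_l(*incradle(-71.8,2.0,0,1,-1.4),rate=12); env.hold(.15); print(*nose(1))
def snap(n):
    im,p=cam("wrist"); cv2.imwrite(f"pics/{n}.png",im); return cv2.cvtColor(im,cv2.COLOR_BGR2GRAY).astype(float)
a=snap("w10"); set_gripper(60); env.hold(.3); b=snap("w11"); print(*nose(1),env.read_state()["width"])
for g in (a,b):
    e=np.diff(g[160:185].mean(0)); c=g[:,300:330].mean(1)
    print("tail cap cols",240+int(np.argmin(e[240:300])),330+int(np.argmax(e[330:390])),"step rows",[(i,round(d,1)) for i,d in enumerate(np.diff(c)) if 115<i<215 and abs(d)>7])
sh,_=cv2.phaseCorrelate(a[150:215,268:358].copy(),b[150:215,268:358].copy()),0; print("torch shift px",sh)
print("stop shift",cv2.phaseCorrelate(a[110:140,230:400].copy(),b[110:140,230:400].copy()))
s=env.read_state(); back=-R.from_quat(s["orientation"]).as_matrix()[:,2]
env.move_l(s["tool_pos"]+back*120,rate=120,f_stop=10); env.hold(.2); print(env.read_state()["time_s"],env.read_state()["force"])
c=snap("w12"); sc,_=cam("scene"); tp,_=cam("top"); cv2.imwrite("pics/s12.png",sc); cv2.imwrite("pics/t12.png",tp)
```

```text
[-71.94  -1.43   2.29] -0.008869072752160955 [-2.82  2.53  7.51]
[-71.8   -1.42   2.04] -0.0005131391136536836 [-0.1  -0.49  0.4 ] 59.88577237774701
tail cap cols 251 363 step rows [(124, np.float64(-16.1)), (125, np.float64(-36.3)), (126, np.float64(-25.4)), (134, np.float64(14.5)), (135, np.float64(11.5)), (148, np.float64(-16.4)), (149, np.float64(-23.7)), (150, np.float64(-22.2)), (151, np.float64(-9.5)), (192, np.float64(7.4))]
tail cap cols 251 363 step rows [(124, np.float64(-14.0)), (125, np.float64(-32.2)), (126, np.float64(-27.8)), (127, np.float64(-7.2)), (134, np.float64(13.3)), (135, np.float64(16.3)), (148, np.float64(-10.4)), (149, np.float64(-21.9)), (150, np.float64(-26.1)), (151, np.float64(-15.5))]
torch shift px ((0.10669422018928998, 0.6239244570117037), 1.0175749213516498)
stop shift ((0.04167335543898787, 0.5370374359693173), 0.9517799335718987)
31.575 [-0.15  0.03 -0.36]
```

On release the torch did not move relative to the stop (0.6 px against 0.5 px), and the arm is clear with zero force at 31.6 s. Handing in.

```bash
python3 -c "
from station import workorder; print(workorder.sign_off())"
```

```text
the job is handed in; nothing more can be done
None
```

The torch is back in its cradle, down in both V-grooves with its tail against the stop by feel. It did not shift when I let go, and I handed the job in with the arm clear at about 32 s; I did not check the tape, jar and wrench again afterwards, but the arm never worked near them.

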